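Lay the top course of a timber blocking stack

TASK

Finish the timber blocking stack on the plywood base: lay the two long pale slats on it flat as its third course, crosswise over the top course, one directly above each slat of the bottom course, with their ends even with those below. Leave the short slat with the red band where it lies; it is too short for this job.

Things in the scene. Friction and masses are not known exactly. Their poses are not given: they have to be found in the camera images.
- crib: Started stack, fixed to the bench: plywood base 140x140x12 mm with two courses of two pale slats each (160x30x20 mm). Origin: centre of base underside, on the bench; z up. Bottom course along its x, centre lines y = +-45, z 12 to 32 mm; top course along its y, centre lines x = +-45, top at z = 52. Third course: along x, centred at x = 0, y = +45 and -45, undersides z = 52 mm.
- slat_a: A loose long pale timber slat, 160 mm long (its x axis), 30 mm wide (y), 20 mm high (z), about 70 g, lying flat on the bench. Origin: centre of its underside. The two long slats are alike: either may go on either side.
- slat_b: The other loose long pale timber slat, exactly like slat_a: 160 mm (x), 30 mm (y), 20 mm (z), about 70 g, origin at the centre of its underside.
- short_slat: A bystander, not to be used or moved: a short loose slat of darker timber with a red painted band near one end, 100 mm long (x), 30 mm wide (y), 20 mm high (z), origin at the centre of its underside. It may lie in any of the three places where the slats lie.
There are look-alikes about, which are no part of the job. There is more than one size of the crib; the job needs the larger.

How it is judged:
By the outcome, as a careful person would: the job done as asked, in the order asked, and still so for the second after the job is handed in, with the robot touching nothing.
It also fails if it takes over 72 s, if anything falls off the work surface, if the arm or the gripper's body presses on something with over 40 N, if the wrist force passes 120 N, or if a joint passes its speed limit or range.

ROBOT

A 6-joint arm with a two-finger parallel gripper is mounted at the origin on a cart in front of the work surface, level with it; the furniture and walls round the work are solid. World frame = base frame: x ahead of the robot, y to its left, z up, the work surface at z = 0. Lengths are in mm, angles in rad, forces in N, time in s.
With the tool pointing down it reaches from about 300 to 775 mm from the base axis. Payload 14.6 kg.
Tool frame: the origin (TCP) lies midway between the tips of the shut fingers; the grasp point (between the pads) lies 19 mm behind it; z points along the fingers, y is the direction in which the jaws open and shut (so a half turn about z gives the same grasp; the last joint's range is limited). The gripper opens to 94 mm and grips with 3 to 60 N. Pads are 16 mm wide; open, the fingers measure 119 mm over their backs; the gripper's body (75 mm by 177 mm) begins 78 mm behind the grasp point.
Start: joints at [-1.176, 0.3, 1.521, -0, 1.321, -0.067], TCP at [245.05, -492.382, 205.446] pointing down, gripper open.
Joint ranges: [-3.03, 3.03], [-0.79, 2.21], [0.23, 2.52], [-1.04, 4.18], [0, 3.07], [-2.55, 2.55]. Speed limits (rad/s): [2.22, 2.22, 2.57, 3.14, 3.14, 3.14].

INTERFACE

Orientations are given as [roll, pitch, yaw] about the fixed x, y, z axes, in that order (R = Rz(yaw) Ry(pitch) Rx(roll)).
In Python, from cell import manip, camera gives the robot as it stands. The module is installed in compiled form; this text tells all that it offers.
- The arm moves only by the tool jog_arm, never from a script. Its argument "commands" is a list of rows, each a list of 7 numbers: the shift along the world's x, y, z in units of 1 m (1.0 is 1 m), then the turn, a rotation vector about the world's x, y, z in units of 120 degrees (1.0 is 120 degrees), then the opening, from 0 (shut) to 1 (fully open). In form: [[x, y, z, ax, ay, az, grip], ...]. A call has exactly 10 rows; each row is the pose to reach, as a shift and turn from the pose commanded when the call began; what a row does not reach only later rows make up. A row lasts 1/8 s, in which the tool goes at most 62.5 mm and 10.7 degrees, less where a joint would pass 70% of its speed; a pose out of reach is approached as far as the arm can. A call with a number of a shift or a turn outside -1 to 1 is refused whole. A call with a gripper value outside its range is refused whole. The fingers move at their own pace and stop on an object; "grip_force" is the grip in N (left out, the last holds). Time passes only in rows, so rows that repeat a pose let the fingers close, or fill a call up. It gives the time, the measured TCP pose, the force and the opening at its end, in the units of the state.
- manip.read_state(): the state, without advancing time (a new reading comes with each control period).
- camera(name): name is "scene" or "top" or "wrist"; returns a dict with "pixels" (400x640x3 uint8, blue, green, red), "vertical_fov" (degrees; the focal length in pixels is half the picture's height over the tangent of half this angle, whatever the lens; pixels are square), "cx", "cy" (the principal point, pixels), "rvec" (rotation vector, rad) and "tvec" (3), from world to camera coordinates, as OpenCV has them. Camera axes: x right, y down, z forward; pixel columns grow to the right and rows downward; lengths in mm; the calibration is good to about 2 mm. A picture is of the moment at which its call begins. There is no depth.
- manip.sign_off(): hands the job in, once; it reports no verdict.
The state is a dict: "clock": time; "joints": joint angles; "qd": joint speeds; "effort": joint torques, N m; "eef_pos": TCP position; "eef_rot": TCP orientation; "wrist_force": force on the tool from outside, world axes, zero at the start; "moment": the same for the moment, N m; "finger_gap": finger opening in mm.
Only numpy, scipy, OpenCV 4.12 (cv2) and the standard library are available. Lean on these libraries where they do the work, as an engineer would, in place of code of your own. Each camera call takes 0.05 s, during which the arm holds its last target.

## Working session

There is one attempt and no reset: what is moved stays moved. The work goes in short steps, Python scripts to look and compute and a tool call to move; the robot and the scene stay as the last step left them, time stands still between calls to the robot, and variables do not carry over. Pictures are saved under pics/ and viewed, and the job is handed in when it is done.

Besides the shell and the picture viewer there is one more tool, called after "Request:" as name([rows], argument=value, ...), one row to a line, values as JSON. jog_arm: Moves the arm, as the interface text tells. Its arguments: {"type":"object","properties":{"commands":{"type":"array","items":{"type":"array","items":{"type":"number"}}},"grip_force":{"type":"number"}},"required":["commands"]}

```bash
mkdir -p pics; cat > h.py <<'E'
import numpy as np, cv2
from cell import manip, camera
def shot(name,fn):
    c=camera(name); im=np.array(c["pixels"]); cv2.imwrite(f"pics/{fn}.png",im)
    np.savez(f"pics/{fn}.npz",**{k:np.array(v) for k,v in c.items()}); return c
def load(fn): return {k:v for k,v in np.load(f"pics/{fn}.npz").items()}
def K(c):
    f=200/np.tan(np.radians(float(c["vertical_fov"]))/2)
    return np.array([[f,0,float(c["cx"])],[0,f,float(c["cy"])],[0,0,1]])
def proj(c,P):
    return cv2.projectPoints(np.float64(P).reshape(-1,1,3),c["rvec"],c["tvec"],K(c),None)[0].reshape(-1,2)
def ray(c,uv):
    R=cv2.Rodrigues(np.float64(c["rvec"]))[0]; o=-R.T@np.float64(c["tvec"]).ravel()
    uv=np.float64(uv).reshape(-1,2); d=np.c_[uv,np.ones(len(uv))]@np.linalg.inv(K(c)).T@R
    return o,d
def onz(c,uv,z):
    o,d=ray(c,uv); return o+d*((z-o[2])/d[:,2])[:,None]
E
python3 - <<'E'
from h import *
for n in("scene","top","wrist"):
    c=shot(n,n+"0"); o,_=ray(c,[0,0]); print(n,c["vertical_fov"],c["cx"],c["cy"],o)
print(manip.read_state())
E
```

```text
scene 45.89617656351142 314.90942571797126 196.95227713432286 [-306.4562804   606.33840842 1045.57727846]
top 44.621432375794086 323.01967666718133 197.31591500313434 [ 256.62284465    9.37721322 1581.02673208]
wrist 64.33929048768843 321.5412033847881 203.72786349105627 [ 306.03296571 -461.17617813  382.79852555]
{'clock': 0.15, 'joints': array([-1.17562460e+00,  3.00307109e-01,  1.52140582e+00, -1.60100930e-05,
        1.32072328e+00, -6.65820444e-02]), 'qd': array([-1.05830327e-03, -1.73834511e-03, -1.99998380e-03, -2.18636143e-03,
       -5.95137925e-04, -2.53837642e-05]), 'effort': array([-9.01480998e-04, -5.31963658e+01, -3.52817559e+01,  7.07776286e-02,
        2.36755953e-02, -7.68635800e-05]), 'eef_pos': array([ 244.96322726, -492.21979878,  205.05043645]), 'eef_rot': array([-3.14074993e+00, -4.06500042e-05,  4.61757722e-01]), 'wrist_force': array([ 0.67808343, -0.2389894 , -0.32979454]), 'moment': array([-0.00146466, -0.09636836, -0.0108751 ]), 'finger_gap': 93.77357025577422}
```

View pics/scene0.png

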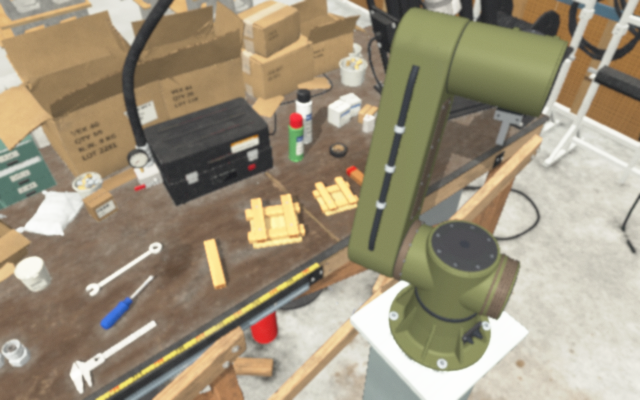

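View pics/top0.png

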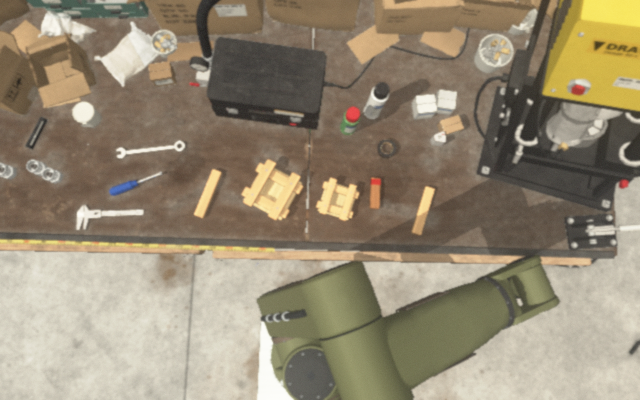

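View pics/wrist0.png

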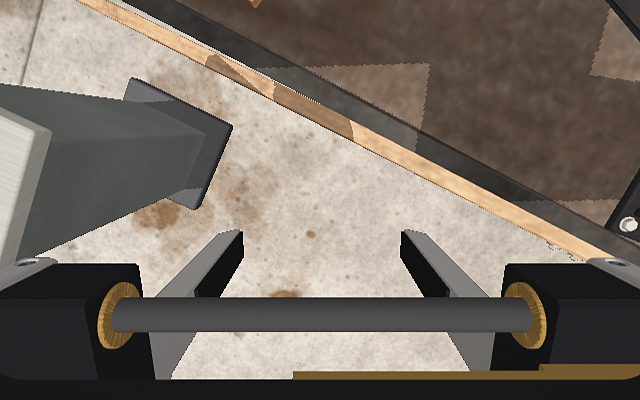

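Top view: cribs at (273,189), larger, and (338,199), smaller. Loose pale slats are at (208,193) and (424,210), and the short dark slat with the red band is at (376,192). I'll confirm with an enlarged crop and measure.

```bash
python3 - <<'E'
from h import *
c=load("top0"); im=c["pixels"]
cv2.imwrite("pics/crop0.png",cv2.resize(im[150:250,185:445],None,fx=3,fy=3,interpolation=cv2.INTER_CUBIC))
hsv=cv2.cvtColor(im,cv2.COLOR_BGR2HSV)
m=cv2.inRange(hsv,(12,70,150),(30,255,255)); m[:150]=0; m[237:]=0
cs,_=cv2.findContours(m,cv2.RETR_EXTERNAL,cv2.CHAIN_APPROX_NONE)
for k in cs:
    if cv2.contourArea(k)<80: continue
    z=52 if cv2.contourArea(k)>800 else 20
    P=onz(c,k.reshape(-1,2),z)[:,:2].astype(np.float32)
    r=cv2.minAreaRect(P); print(cv2.contourArea(k),k.reshape(-1,2).mean(0),r)
s=load("scene0")["pixels"]
cv2.imwrite("pics/crop1.png",cv2.resize(s[160:300,190:380],None,fx=4,fy=4,interpolation=cv2.INTER_CUBIC))
E
```

```text
462.0 [422.60185185 209.98148148] ((465.2896728515625, -348.735595703125), (35.59944534301758, 160.97900390625), 72.88269805908203)
192.5 [374.61016949 196.77966102] ((503.29058837890625, -191.7265625), (75.71768188476562, 29.401214599609375), 0.6951553225517273)
1181.0 [337.45652174 198.63768116] ((487.6952209472656, -69.50128173828125), (121.08027648925781, 124.2360610961914), 74.32887268066406)
508.5 [206.88073394 193.2293578 ] ((497.1200256347656, 350.4659118652344), (37.49717330932617, 164.2572784423828), 71.96698760986328)
2174.5 [271.76470588 188.87700535] ((510.9468078613281, 138.6718292236328), (163.55433654785156, 167.0714111328125), 63.527503967285156)
```

View pics/crop0.png

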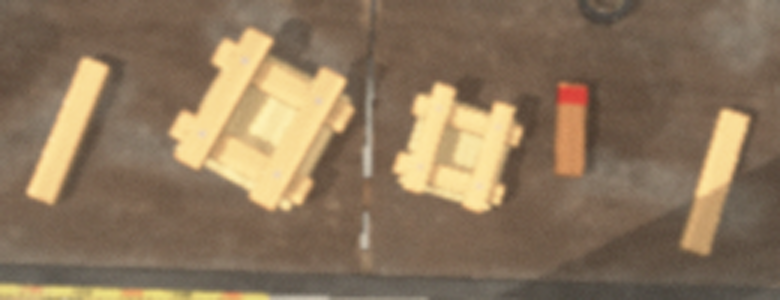

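View pics/crop1.png

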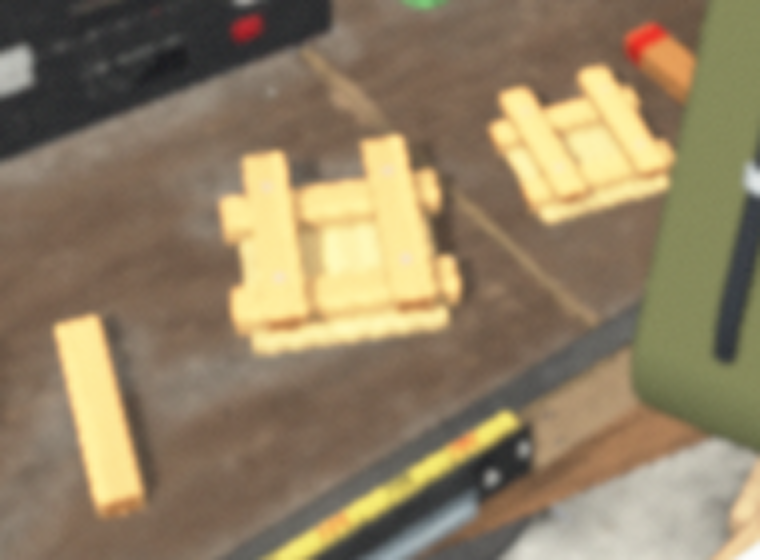

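The larger crib (top px 272,189) measures about 165 mm across the slats, as the 160 mm slats would; the one at (337,199) is about 122 mm, so it's the look-alike. The two long pale slats are at px (207,193) and (423,210), and the red-band short one at (375,192) stays. First I'll take a wrist look over the right slat.

Request:
jog_arm([
  [0.03,0.025,0.03,0,0,-0.06,1],
  [0.06,0.05,0.045,0,0,-0.12,1],
  [0.1,0.08,0.045,0,0,-0.19,1],
  [0.14,0.115,0.045,0,0,-0.26,1],
  [0.17,0.14,0.045,0,0,-0.32,1],
  [0.185,0.152,0.045,0,0,-0.364,1],
  [0.185,0.152,0.045,0,0,-0.364,1],
  [0.185,0.152,0.045,0,0,-0.364,1],
  [0.185,0.152,0.045,0,0,-0.364,1],
  [0.185,0.152,0.045,0,0,-0.364,1],
])

```text
clock: 1.4
eef_pos: [429.6, -340.8, 250.5]
eef_rot: [3.142, -0.0, -0.301]
wrist_force: [-1.2, 0.3, -0.5]
finger_gap: 94.3
```

```bash
python3 - <<'E'
from h import *
c=shot("wrist","w1"); c2=shot("top","t1"); o,d=ray(c,[[320,200]]); print(o,d); s=manip.read_state();print(s["eef_pos"],s["eef_rot"],s["joints"])
E
```

```text
[ 494.67138686 -360.09770749  428.32515592] [[-0.21280562  0.07107142 -0.97458892]]
[ 429.78142239 -340.63757122  250.44884425] [-3.14157473e+00  3.49846053e-05 -3.00712595e-01] [-7.36991754e-01  2.65621026e-01  1.46004808e+00  1.48196832e-06
  1.41596283e+00  1.13451694e+00]
```

View pics/w1.png

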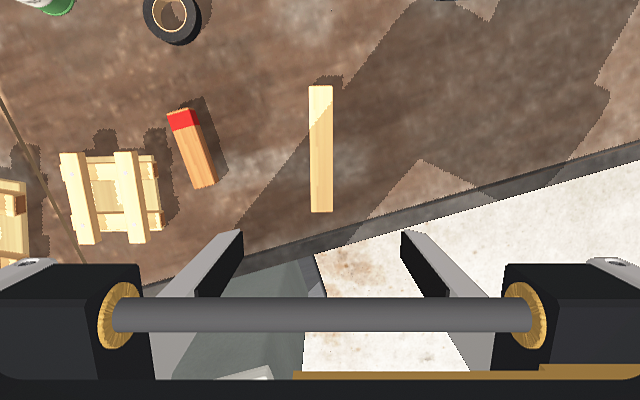

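The wrist view shows the right slat at px (309–333, 85–212), with the red-band slat at (190,148) and the small crib at (110,197). Next I'll measure its corners and height from two views.

```bash
cat >> h.py <<'E'
def tri(c1,u1,c2,u2):
    (o1,d1),(o2,d2)=ray(c1,u1),ray(c2,u2); out=[]
    for a,b in zip(d1,d2):
        a=a/np.linalg.norm(a); b=b/np.linalg.norm(b)
        s=np.linalg.lstsq(np.c_[a,-b],o2-o1,rcond=None)[0]; p,q=o1+a*s[0],o2+b*s[1]
        out.append(np.r_[(p+q)/2,np.linalg.norm(p-q)])
    return np.array(out)
def blob(c,roi,lo=(10,50,90),hi=(32,255,255)):
    hsv=cv2.cvtColor(np.ascontiguousarray(c["pixels"]),cv2.COLOR_BGR2HSV); m=cv2.inRange(hsv,lo,hi)
    x0,y0,x1,y1=roi; k=np.zeros_like(m); k[y0:y1,x0:x1]=m[y0:y1,x0:x1]
    m=cv2.morphologyEx(k,cv2.MORPH_OPEN,np.ones((3,3)))
    cs=cv2.findContours(m,cv2.RETR_EXTERNAL,cv2.CHAIN_APPROX_NONE)[0]
    return max(cs,key=cv2.contourArea).reshape(-1,2)
def rectz(c,k,z):
    r=cv2.minAreaRect(onz(c,k,z)[:,:2].astype(np.float32)); (w,h),a=r[1],r[2]
    if w<h: w,h,a=h,w,a+90
    return np.array(r[0]),w,h,(a+90)%180-90, cv2.boxPoints(r)
E
python3 - <<'E'
from h import *
w=load("w1"); t=load("t1")
kw=blob(w,(295,70,345,225),(10,60,110)); kt=blob(t,(400,170,445,240),(12,70,110))
for z in(10,20,30):
    a=rectz(w,kw,z); b=rectz(t,kt,z); print(z,a[:4],b[:4])
rw=np.array(cv2.minAreaRect(kw.astype(np.float32))[0]); rt=np.array(cv2.minAreaRect(kt.astype(np.float32))[0])
print("centre tri",tri(w,rw,t,rt))
im=w["pixels"].copy(); cv2.drawContours(im,[kw.reshape(-1,1,2).astype(np.int32)],-1,(255,0,0),1)
cv2.imwrite("pics/c2.png",cv2.resize(im[70:230,260:380],None,fx=3.5,fy=3.5,interpolation=cv2.INTER_NEAREST))
E
```

```text
10 (array([ 474.38516235, -349.48135376]), 181.42816162109375, 60.349571228027344, -18.407867431640625) (array([ 399.2444458 , -373.29797363]), 95.75276947021484, 55.27001953125, -88.21456015110016)
20 (array([ 474.87014771, -349.73516846]), 177.09115600585938, 58.90692901611328, -18.407867431640625) (array([ 398.3366394, -370.8621521]), 95.14325714111328, 54.91820526123047, -88.21456134319305)
30 (array([ 475.35507202, -349.98883057]), 172.754150390625, 57.46426010131836, -18.40789031982422) (array([ 397.42880249, -368.42633057]), 94.53377532958984, 54.56639099121094, -88.21456325054169)
centre tri [[ 440.02945327 -369.05029981  -45.56570319   80.20453313]]
```

View pics/c2.png

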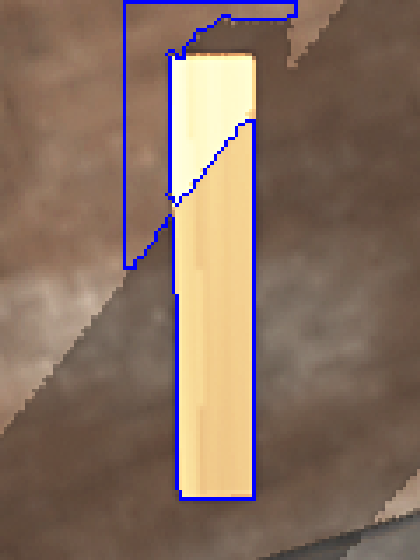

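The mask leaks into the sunlit bench, and the arm may hide the slat in top view t1. I'll threshold on brightness and use top0.

```bash
python3 - <<'E'
from h import *
w=load("w1"); t=load("top0")
kw=blob(w,(295,70,345,225),(10,20,185)); kt=blob(t,(405,180,442,238),(12,60,140))
for z in(10,20,30):
    a=rectz(w,kw,z); b=rectz(t,kt,z); print(z,a[:4],b[:4])
mid=lambda k:np.array(cv2.minAreaRect(k.astype(np.float32))[0])
print("centre tri",tri(w,mid(kw),t,mid(kt)))
E
```

```text
10 (array([ 465.68197632, -349.71246338]), 162.0010528564453, 30.001144409179688, -16.83655548095703) (array([ 466.71606445, -350.91931152]), 164.1101837158203, 37.82754135131836, -17.279052734375)
20 (array([ 466.37487793, -349.96063232]), 158.1284637451172, 29.283954620361328, -16.836563110351562) (array([ 465.3788147 , -348.62597656]), 163.06556701660156, 37.58675765991211, -17.279067993164062)
30 (array([ 467.06796265, -350.20901489]), 154.2558135986328, 28.56678581237793, -16.836563110351562) (array([ 464.04159546, -346.33255005]), 162.02099609375, 37.34599685668945, -17.279067993164062)
centre tri [[ 468.001273   -351.00117387    4.77320394    2.88412837]]
```

At z=20 the slat measures 158×29 mm (159.5×30.5 with the pixel edge). Its centre is about (466.4, −350.0) and its yaw −16.8°. I'll go down to a second wrist viewpoint to check height and position.

Request:
jog_arm([
  [0.012,-0.003,-0.02,0,0,0.003,1],
  [0.025,-0.006,-0.05,0,0,0.003,1],
  [0.0366,-0.0094,-0.08,0,0,0.003,1],
  [0.0366,-0.0094,-0.1,0,0,0.003,1],
  [0.0366,-0.0094,-0.1,0,0,0.003,1],
  [0.0366,-0.0094,-0.1,0,0,0.003,1],
  [0.0366,-0.0094,-0.1,0,0,0.003,1],
  [0.0366,-0.0094,-0.1,0,0,0.003,1],
  [0.0366,-0.0094,-0.1,0,0,0.003,1],
  [0.0366,-0.0094,-0.1,0,0,0.003,1],
])

```text
clock: 2.75
eef_pos: [466.6, -349.8, 150.5]
eef_rot: [-3.142, -0.0, -0.294]
wrist_force: [0.8, 0.2, -0.8]
finger_gap: 93.9
```

```bash
python3 - <<'E'
from h import *
w=shot("wrist","w2");w1=load("w1")
s=manip.read_state();print(s["eef_pos"],s["eef_rot"])
k1=blob(w1,(295,70,345,225),(10,20,185)); k=blob(w,(270,60,375,290),(10,20,185))
for z in(10,20,30): print(z,rectz(w,k,z)[:4],rectz(w1,k1,z)[:4])
# top-end edge corners triangulated
def ends(k):
    b=cv2.boxPoints(cv2.minAreaRect(k.astype(np.float32))); b=b[np.argsort(b[:,1])]
    return np.r_[b[:2][np.argsort(b[:2,0])],b[2:][np.argsort(b[2:,0])]]
print(ends(k1),ends(k)); print(tri(w1,ends(k1),w,ends(k)))
E
```

```text
[ 466.64696239 -349.78677114  150.49419819] [-3.14159183e+00 -5.12764165e-05 -2.94300085e-01]
10 (array([ 464.71148682, -349.86453247]), 163.0626220703125, 30.373598098754883, -16.855079650878906) (array([ 465.68197632, -349.71246338]), 162.0010528564453, 30.001144409179688, -16.83655548095703)
20 (array([ 466.81970215, -350.45349121]), 157.94126892089844, 29.419641494750977, -16.855087280273438) (array([ 466.37487793, -349.96063232]), 158.1284637451172, 29.283954620361328, -16.836563110351562)
30 (array([ 468.92810059, -351.04244995]), 152.8198699951172, 28.46569061279297, -16.85509490966797) (array([ 467.06796265, -350.20901489]), 154.2558135986328, 28.56678581237793, -16.836563110351562)
[[308.  85.]
 [332.  85.]
 [308. 211.]
 [332. 211.]] [[308. 114.]
 [338. 114.]
 [308. 270.]
 [338. 270.]]
[[ 5.46832965e+02 -3.59409426e+02  1.48758174e+01  7.53359708e-01]
 [ 5.38480335e+02 -3.87255145e+02  1.23197332e+01  1.59615936e-01]
 [ 3.95192232e+02 -3.11244970e+02  1.79803481e+01  1.80142037e+00]
 [ 3.85703362e+02 -3.41709946e+02  1.76639678e+01  1.51301562e+00]]
```

View pics/w2.png

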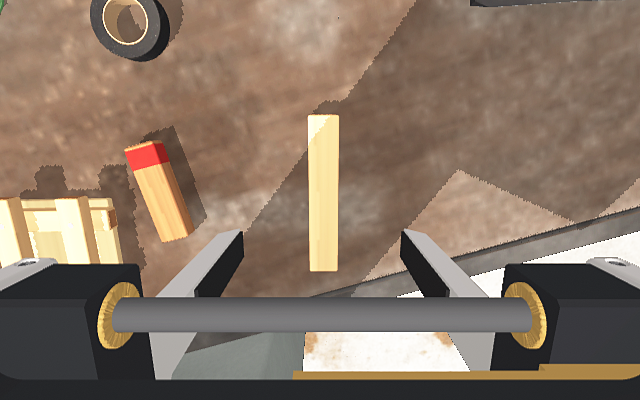

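The two wrist heights triangulate the slat top at z≈12–18, in line with 20 on a flat bench, and the centre agrees at (466.6, −350.2). I'll go down to TCP z≈4.5 and close.

Request:
jog_arm([
  [0,-0.0005,-0.03,0,0,0,1],
  [0,-0.0005,-0.07,0,0,0,1],
  [0,-0.0005,-0.11,0,0,0,1],
  [0,-0.0005,-0.135,0,0,0,1],
  [0,-0.0005,-0.146,0,0,0,1],
  [0,-0.0005,-0.146,0,0,0,1],
  [0,-0.0005,-0.146,0,0,0,0.2],
  [0,-0.0005,-0.146,0,0,0,0.2],
  [0,-0.0005,-0.146,0,0,0,0.2],
  [0,-0.0005,-0.146,0,0,0,0.2],
], grip_force=25)

```text
clock: 4.05
eef_pos: [466.7, -350.4, 4.7]
eef_rot: [3.141, -0.0, -0.294]
wrist_force: [-1.2, 0.3, 0.1]
finger_gap: 57.3
```

Request:
jog_arm([
  [0,0,0,0,0,0,0.2],
  [0,0,0,0,0,0,0.2],
  [0,0,0,0,0,0,0.2],
  [0,0,0,0,0,0,0.2],
  [0,0,0,0,0,0,0.2],
  [0,0,0,0,0,0,0.2],
  [0,0,0.01,0,0,0,0.2],
  [0,0,0.04,0,0,0,0.2],
  [0,0,0.09,0,0,0,0.2],
  [0,0,0.145,0,0,0,0.2],
])

```text
clock: 5.3
eef_pos: [466.3, -350.0, 151.3]
eef_rot: [-3.141, 0.001, -0.294]
wrist_force: [0.4, -0.6, -1.0]
finger_gap: 29.8
```

The gap of 29.8 mm confirms the grip. I'll carry the slat to a spot where the wrist camera sees the crib beside the held slat.

Request:
jog_arm([
  [-0.004,0.025,0.02,0,0,0,0.2],
  [-0.012,0.07,0.04,0,0,0,0.2],
  [-0.022,0.12,0.05,0,0,0,0.2],
  [-0.032,0.175,0.05,0,0,0,0.2],
  [-0.042,0.23,0.05,0,0,0,0.2],
  [-0.052,0.28,0.05,0,0,0,0.2],
  [-0.06,0.325,0.05,0,0,0,0.2],
  [-0.064,0.35,0.05,0,0,0,0.2],
  [-0.066,0.358,0.05,0,0,0,0.2],
  [-0.066,0.358,0.05,0,0,0,0.2],
])

```text
clock: 6.55
eef_pos: [400.7, 7.5, 199.7]
eef_rot: [-3.142, -0.0, -0.294]
wrist_force: [0.4, 0.2, -0.6]
finger_gap: 29.4
```

```bash
python3 - <<'E'
from h import *
c=shot("wrist","w3")
s=manip.read_state();print(s["eef_pos"],s["eef_rot"],s["finger_gap"],s["joints"])
E
```

```text
[400.77056638   7.16739901 199.62748702] [ 3.14150980e+00 -2.59282327e-04 -2.94480969e-01] 29.864335706314165 [-7.34613433e-02 -3.49918536e-02  1.91437128e+00 -1.44515979e-04
  1.26197841e+00  1.79185987e+00]
```

View pics/w3.png

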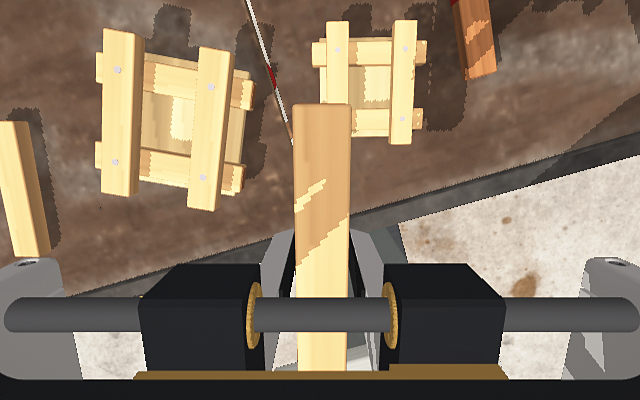

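The view shows the larger crib at px (95–255, 28–210), the held slat at columns 293–351 and the look-alike crib at (370,80). Next I'll turn to the placing yaw and take a second view.

Request:
jog_arm([
  [-0.003,0.01,0,0,0,0.05,0.2],
  [-0.01,0.03,0,0,0,0.12,0.2],
  [-0.02,0.05,0,0,0,0.2,0.2],
  [-0.03,0.07,0,0,0,0.28,0.2],
  [-0.04,0.09,0,0,0,0.36,0.2],
  [-0.05,0.11,0,0,0,0.44,0.2],
  [-0.055,0.13,0,0,0,0.52,0.2],
  [-0.06,0.141,0,0,0,0.6,0.2],
  [-0.06,0.141,0,0,0,0.669,0.2],
  [-0.06,0.141,0,0,0,0.669,0.2],
])

```text
clock: 7.85
eef_pos: [341.0, 148.1, 199.4]
eef_rot: [-3.142, 0.0, 1.105]
wrist_force: [-0.1, 0.1, -0.2]
finger_gap: 30.0
```

```bash
python3 - <<'E'
from h import *
c=shot("wrist","w4")
s=manip.read_state();print(s["eef_pos"],s["eef_rot"],s["finger_gap"],s["joints"])
E
```

```text
[341.00832193 148.16231423 199.43420777] [-3.14155554e+00  1.16083142e-04  1.10258997e+00] 29.465075317348564 [ 3.11318185e-01 -1.05600952e-01  1.98037042e+00 -5.91902997e-05
  1.26693118e+00  7.79542255e-01]
```

View pics/w4.png

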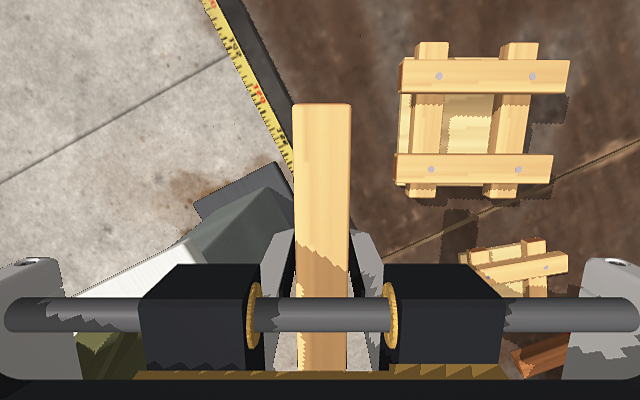

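```bash
python3 - <<'E'
from h import *
a=load("w3")["pixels"][20:220,85:265]; b=load("w4")["pixels"][35:205,385:580]
cv2.imwrite("pics/z3.png",cv2.resize(a,None,fx=3,fy=3,interpolation=cv2.INTER_CUBIC))
cv2.imwrite("pics/z4.png",cv2.resize(b,None,fx=3.5,fy=3.5,interpolation=cv2.INTER_CUBIC))
A=load("w3");B=load("w4")
u3=[[118,70],[115,162],[211,86],[203,177]]; u4=[[532,76],[439,76],[518,170],[431,169]]
def ref(c,u):
    g=c["pixels"].astype(float); out=[]
    for x,y in u:
        p=g[y-7:y+8,x-7:x+8]; s=p.max(2)-p.min(2); w=np.clip(np.median(s)-25-s,0,None); yy,xx=np.mgrid[-7:8,-7:8]
        out.append([x+(w*xx).sum()/w.sum(),y+(w*yy).sum()/w.sum()])
    return np.array(out)
r3,r4=ref(A,u3),ref(B,u4); print(r3,r4); T=tri(A,r3,B,r4); print(T.round(1)); print(T.mean(0))
E
```

```text
[[116.8967462   69.02516269]
 [114.51365756 161.62558294]
 [210.57773772  86.24605678]
 [202.39432816 176.85347738]] [[532.22607204  75.93070326]
 [438.83833211  75.41514265]
 [518.21546961 169.0599235 ]
 [430.77798335 168.76827012]]
[[5.742e+02 1.609e+02 5.080e+01 2.000e-01]
 [4.941e+02 2.018e+02 5.070e+01 2.000e-01]
 [5.336e+02 8.070e+01 5.050e+01 3.000e-01]
 [4.532e+02 1.215e+02 5.060e+01 3.000e-01]]
[5.13786816e+02 1.41210042e+02 5.06673270e+01 2.20718983e-01]
```

View pics/z3.png

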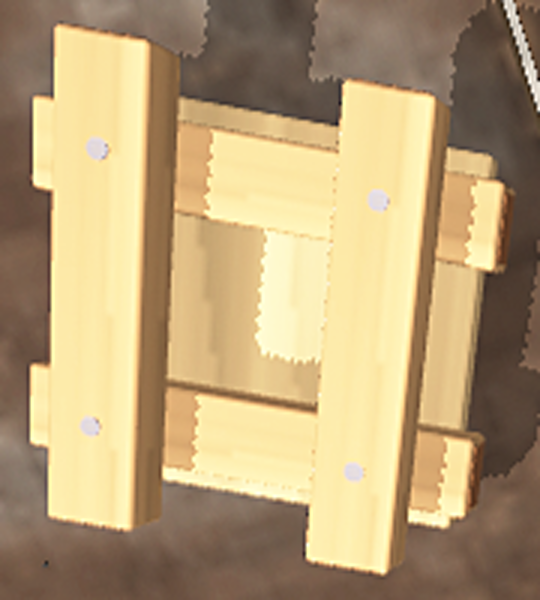

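View pics/z4.png

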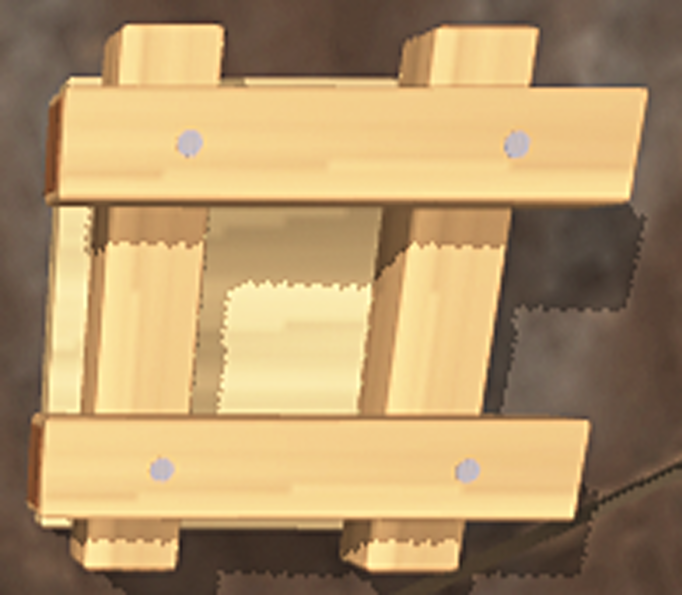

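```bash
python3 - <<'E'
from h import *
A=load("w3");B=load("w4")
a=np.array([[103.3,28.3],[134.3,33.3],[130,196.7],[101,193.3],[199.7,46.7],[230.7,52.3],[214.3,211.3],[187,207.7]])
# w4 order matching: A top-left in w3 (outer-left far) -> right end, upper
b=np.array([[570.1,60.1],[565.6,92.4],[401.6,92.1],[404.4,60.1],[553.6,155.3],[549.3,183.6],[396.4,182.1],[397.9,154.4]])
T=tri(A,a,B,b); print(T.round(1)); 
for n,c,u in(("w3",A,a),("w4",B,b),("tri",None,None)):
    P=T[:,:2] if c is None else onz(c,u,51)[:,:2]
    r=lambda v:np.degrees(np.arctan2(v[1],v[0]))
    la=P[0]+P[1]-P[2]-P[3]; lb=P[4]+P[5]-P[6]-P[7]
    print(n,P.mean(0),r(la),r(lb),np.linalg.norm(la)/2,np.linalg.norm(lb)/2, P[:4].mean(0),P[4:].mean(0))
# held slat in w4: top face
s=np.array([341.0,148.16]);yaw=1.1026;t=np.array([np.cos(yaw),np.sin(yaw)]);n=np.array([-t[1],t[0]])
for z in(213,215):
    q=onz(B,[[293,103.5],[351,103.5],[346,370],[297,370]],z)[:,:2]-s; print(z,(q@t).round(1),(q@n).round(1))
c3=load("w3"); s=np.array([400.77,7.17]);yaw=-.2945;t=np.array([np.cos(yaw),np.sin(yaw)]);n=np.array([-t[1],t[0]])
q=onz(c3,[[293,103.5],[351,103.5],[346,370],[297,370]],215)[:,:2]-s; print((q@t).round(1),(q@n).round(1))
im=cv2.resize(B["pixels"][85:130,280:365],None,fx=8,fy=8,interpolation=cv2.INTER_NEAREST); cv2.imwrite("pics/z5.png",im)
E
```

```text
[[6.109e+02 1.581e+02 5.020e+01 5.000e-01]
 [5.981e+02 1.318e+02 5.100e+01 3.000e-01]
 [4.561e+02 2.037e+02 4.890e+01 7.000e-01]
 [4.686e+02 2.288e+02 5.260e+01 1.300e+00]
 [5.700e+02 7.780e+01 5.030e+01 6.000e-01]
 [5.570e+02 5.150e+01 5.060e+01 9.000e-01]
 [4.156e+02 1.241e+02 4.930e+01 1.200e+00]
 [4.280e+02 1.499e+02 5.060e+01 1.500e+00]]
w3 [512.60372255 140.26133766] -26.64002862462551 -26.93809727611113 159.02797612223338 158.82482432541994 [533.03935911 180.23450132] [492.16808599 100.288174  ]
w4 [513.27242632 140.99652098] -26.78225534736335 -27.178623383179065 158.62492222542866 158.82799286661856 [533.61188816 180.78232313] [492.93296448 101.21071882]
tri [513.04728586 140.69444508] -26.650238072578475 -27.05646609437693 159.03967686520065 159.0867503642296 [533.43536826 180.59225131] [492.65920346 100.79663884]
213 [ 79.9  79.9 -75.2 -75.2] [ 14.5 -14.1 -14.7  15.1]
215 [ 79.8  79.8 -73.4 -73.5] [ 14.4 -13.9 -14.5  14.9]
[ 78.7  78.7 -74.8 -74.8] [ 15.2 -13.2 -13.5  16. ]
```

View pics/z5.png

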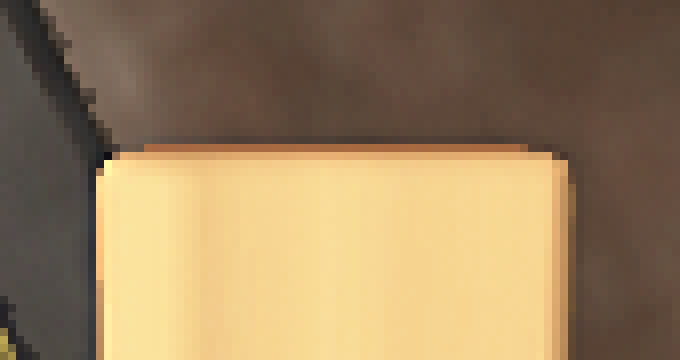

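The crib is consistent in both views: screws 90 mm apart, centre (513.4, 141.0), third-course direction 63.1° and top z about 51 (text says 52). The held slat is centred in the gripper within about 1 mm. First placing is over the far side (y=−45), at about (553.5, 120.7).

Request:
jog_arm([
  [0.03,-0.004,0,0,0,-0.002,0.2],
  [0.075,-0.01,0,0,0,-0.002,0.2],
  [0.12,-0.016,0,0,0,-0.002,0.2],
  [0.165,-0.022,0,0,0,-0.002,0.2],
  [0.2,-0.026,-0.02,0,0,-0.002,0.2],
  [0.2128,-0.028,-0.06,0,0,-0.002,0.2],
  [0.2128,-0.028,-0.1,0,0,-0.002,0.2],
  [0.2128,-0.028,-0.125,0,0,-0.002,0.2],
  [0.2128,-0.028,-0.13,0,0,-0.002,0.2],
  [0.2128,-0.028,-0.13,0,0,-0.002,0.2],
])

```text
clock: 9.15
eef_pos: [553.9, 120.4, 70.1]
eef_rot: [3.141, -0.0, 1.101]
wrist_force: [-0.6, -0.3, -1.3]
finger_gap: 29.8
```

```bash
python3 - <<'E'
from h import *
c=shot("wrist","w5"); shot("scene","s5")
s=manip.read_state();print(s["eef_pos"],s["eef_rot"],s["finger_gap"],s["joints"],s["wrist_force"])
E
```

```text
[554.11403298 120.66710757  70.71935416] [ 3.14005499e+00 -1.08198239e-03  1.10173086e+00] 29.72347963442025 [ 1.49839723e-01  4.80555163e-01  1.60523100e+00 -1.23951497e-05
  1.05392634e+00  6.18912135e-01] [ 0.14874625 -0.27302217 -1.2666202 ]
```

View pics/w5.png

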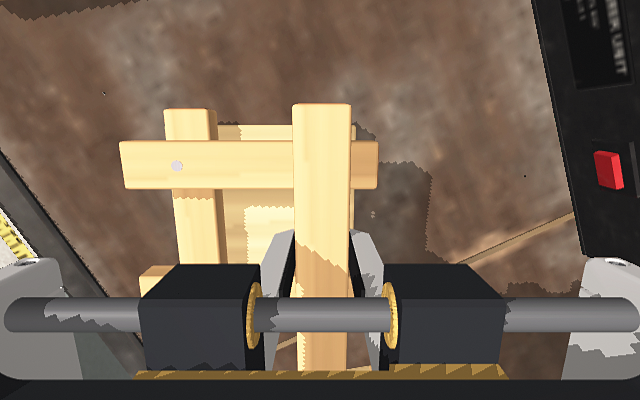

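```bash
python3 - <<'E'
from h import *
c=load("w5"); P0=np.array([513.4,141.0]); yaw=np.radians(63.1);t=np.array([np.cos(yaw),np.sin(yaw)]);n=np.array([-t[1],t[0]])
def f(l,u,z):
    q=onz(c,u,z)[:,:2]-P0; print(l,(q@t).round(1),(q@n).round(1))
f("held end",[[293,104],[351,104],[350,230],[294,230]],85.5)
f("near bottom slat end",[[164,109],[211,109]],32)
f("topslat A ends",[[120,142],[124,189],[378,142],[377,188]],52)
f("screw",[[177,166]],52)
cv2.imwrite("pics/z6.png",cv2.resize(c["pixels"][90:260,110:390],None,fx=2.8,fy=2.8,interpolation=cv2.INTER_CUBIC))
E
```

```text
held end [79.5 79.5 14.9 14.9] [-31.2 -59.5 -60.3 -30.3]
near bottom slat end [80.1 80. ] [57.5 26.9]
topslat A ends [59.9 30.9 59.7 31.4] [ 76.9  78.7 -79.3 -79.9]
screw [45.3] [43.9]
```

View pics/z6.png

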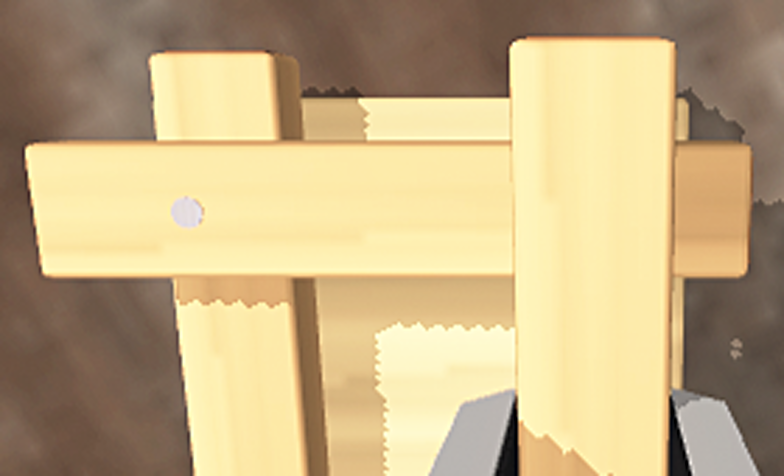

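In this view the held slat sits at crib x −0.5 and y −44.5 relative to the seen references, which is within a millimetre. I'll lower it.

Request:
jog_arm([
  [0.0005,0,-0.004,0,0,0,0.2],
  [0.0005,0,-0.008,0,0,0,0.2],
  [0.0005,0,-0.01,0,0,0,0.2],
  [0.0005,0,-0.011,0,0,0,0.2],
  [0.0005,0,-0.012,0,0,0,0.2],
  [0.0005,0,-0.0125,0,0,0,0.2],
  [0.0005,0,-0.0125,0,0,0,0.2],
  [0.0005,0,-0.0125,0,0,0,0.2],
  [0.0005,0,-0.0125,0,0,0,0.2],
  [0.0005,0,-0.0125,0,0,0,0.2],
])

```text
clock: 10.5
eef_pos: [554.0, 120.7, 57.0]
eef_rot: [3.142, -0.0, 1.103]
wrist_force: [0.3, 0.5, -0.8]
finger_gap: 29.6
```

```bash
python3 - <<'E'
from h import *
s=manip.read_state();print(s["eef_pos"],s["eef_rot"],s["finger_gap"],s["wrist_force"],s["moment"])
E
```

```text
[553.9775619  120.70854309  56.97337824] [ 3.14153417e+00 -5.82700539e-05  1.10264291e+00] 29.618360727978395 [ 0.26704657  0.53246261 -0.7563578 ] [-0.02356409  0.06310299  0.0396522 ]
```

Weight is still on the gripper, so there's no contact yet. I'll lower by fractions of a millimetre.

Request:
jog_arm([
  [0,0,-0.0003,0,0,0,0.2],
  [0,0,-0.0005,0,0,0,0.2],
  [0,0,-0.0008,0,0,0,0.2],
  [0,0,-0.001,0,0,0,0.2],
  [0,0,-0.001,0,0,0,0.2],
  [0,0,-0.001,0,0,0,0.2],
  [0,0,-0.001,0,0,0,0.2],
  [0,0,-0.001,0,0,0,0.2],
  [0,0,-0.001,0,0,0,0.2],
  [0,0,-0.001,0,0,0,0.2],
])

```text
clock: 11.75
eef_pos: [554.0, 120.8, 56.4]
eef_rot: [3.141, -0.0, 1.103]
wrist_force: [-2.6, -0.3, 5.6]
finger_gap: 29.7
```

Contact at 5.6 N. I'll release and rise.

Request:
jog_arm([
  [0,0,0.0003,0,0,0,0.2],
  [0,0,0.0003,0,0,0,0.45],
  [0,0,0.0003,0,0,0,0.55],
  [0,0,0.0003,0,0,0,0.6],
  [0,0,0.0003,0,0,0,0.6],
  [0,0,0.01,0,0,0,0.6],
  [0,0,0.03,0,0,0,0.6],
  [0,0,0.07,0,0,0,0.6],
  [0,0,0.12,0,0,0,0.8],
  [0,0,0.15,0,0,0,1],
])

```text
clock: 13.0
eef_pos: [554.3, 120.8, 209.3]
eef_rot: [3.139, -0.002, 1.103]
wrist_force: [-0.6, 0.9, 0.0]
finger_gap: 73.0
```

```bash
python3 - <<'E'
from h import *
c=shot("wrist","w6")
s=manip.read_state();print(s["eef_pos"],s["eef_rot"],s["finger_gap"],s["joints"],s["wrist_force"])
E
```

```text
[555.30834013 120.9673205  212.67333003] [ 3.13548648 -0.00437189  1.10277037] 77.20189221726865 [1.50031789e-01 3.30900145e-01 1.46343876e+00 2.54979110e-05
 1.33974390e+00 6.18065346e-01] [-0.13708853  0.61230328  3.60445345]
```

View pics/w6.png

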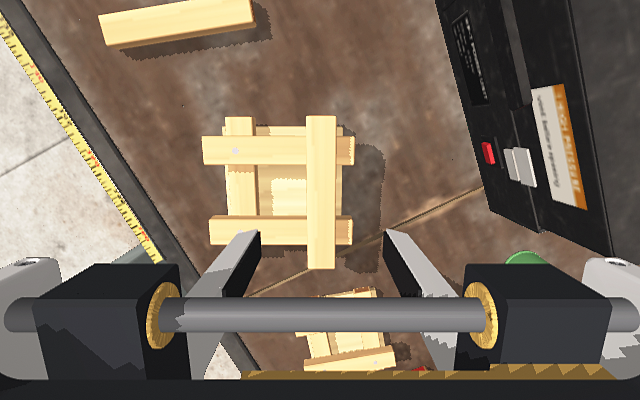

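The first slat sits across both top-course slats (px 306–336, 116–268), with its ends looking right. Next I'll go over the left slat.

Request:
jog_arm([
  [-0.003,0.015,0,0,0,0.05,1],
  [-0.01,0.04,0,0,0,0.13,1],
  [-0.017,0.07,0,0,0,0.21,1],
  [-0.025,0.1,0,0,0,0.29,1],
  [-0.033,0.13,0,0,0,0.37,1],
  [-0.04,0.16,0,0,0,0.45,1],
  [-0.048,0.19,0,0,0,0.54,1],
  [-0.054,0.215,0,0,0,0.63,1],
  [-0.057,0.23,0,0,0,0.72,1],
  [-0.057,0.23,0,0,0,0.8,1],
])

```text
clock: 14.3
eef_pos: [496.5, 351.7, 206.2]
eef_rot: [3.141, 0.0, 2.785]
wrist_force: [0.2, 0.2, -0.3]
finger_gap: 93.9
```

Request:
jog_arm([
  [0,0,0,0,0,0.023,1],
  [0,0,0,0,0,0.023,1],
  [0,0,0,0,0,0.023,1],
  [0,0,0,0,0,0.023,1],
  [0,0,0,0,0,0.023,1],
  [0,0,0,0,0,0.023,1],
  [0,0,0,0,0,0.023,1],
  [0,0,0,0,0,0.023,1],
  [0,0,0,0,0,0.023,1],
  [0,0,0,0,0,0.023,1],
])

```text
clock: 15.55
eef_pos: [497.0, 350.7, 205.9]
eef_rot: [3.142, -0.0, 2.826]
wrist_force: [0.4, -0.2, -0.6]
finger_gap: 94.1
```

```bash
python3 - <<'E'
from h import *
c=shot("wrist","w7")
s=manip.read_state();print(s["eef_pos"],s["eef_rot"],s["joints"])
E
```

```text
[496.92693822 350.74609545 205.92856715] [-3.14156086e+00 -2.01214919e-05  2.82640511e+00] [ 5.54420786e-01  4.30525045e-01  1.34291502e+00 -5.24190908e-06
  1.36818986e+00 -7.01186947e-01]
```

View pics/w7.png

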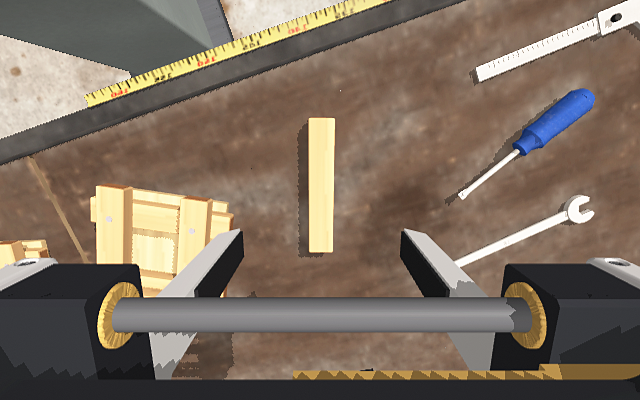

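The left slat is at px (308–335, 117–252).

```bash
python3 - <<'E'
from h import *
c=load("w7"); k=blob(c,(295,105,345,265),(10,20,185))
for z in(10,20,30): print(z,rectz(c,k,z)[:4])
print(k.min(0),k.max(0))
E
```

```text
10 (array([500.43902588, 350.02005005]), 162.76971435546875, 29.30209732055664, -18.636070251464844)
20 (array([498.62017822, 350.62615967]), 158.41513061523438, 28.518186569213867, -18.636062622070312)
30 (array([496.80136108, 351.2322998 ]), 154.06048583984375, 27.734237670898438, -18.636062622070312)
[309 118] [334 252]
```

Request:
jog_arm([
  [0.0015,0,-0.02,0,0,-0.005,1],
  [0.0015,0,-0.045,0,0,-0.005,1],
  [0.0015,0,-0.056,0,0,-0.005,1],
  [0.0015,0,-0.056,0,0,-0.005,1],
  [0.0015,0,-0.056,0,0,-0.005,1],
  [0.0015,0,-0.056,0,0,-0.005,1],
  [0.0015,0,-0.056,0,0,-0.005,1],
  [0.0015,0,-0.056,0,0,-0.005,1],
  [0.0015,0,-0.056,0,0,-0.005,1],
  [0.0015,0,-0.056,0,0,-0.005,1],
])

```text
clock: 16.85
eef_pos: [498.4, 350.7, 149.9]
eef_rot: [-3.142, -0.0, 2.816]
wrist_force: [0.8, -0.2, -0.4]
finger_gap: 93.9
```

```bash
python3 - <<'E'
from h import *
w1=load("w7"); c=shot("wrist","w8"); k=blob(c,(280,90,360,290),(10,20,185)); k1=blob(w1,(295,105,345,265),(10,20,185))
for z in(10,20,30): print(z,rectz(c,k,z)[:4])
def ends(k):
    b=cv2.boxPoints(cv2.minAreaRect(k.astype(np.float32))); b=b[np.argsort(b[:,1])]
    return np.r_[b[:2][np.argsort(b[:2,0])],b[2:][np.argsort(b[2:,0])]]
print(tri(w1,ends(k1),c,ends(k)))
s=manip.read_state();print(s["eef_pos"],s["eef_rot"]); print(k.min(0),k.max(0))
E
```

```text
10 (array([500.10491943, 349.56512451]), 163.98089599609375, 30.27861213684082, -18.498085021972656)
20 (array([498.03045654, 350.31362915]), 158.82089233398438, 29.325822830200195, -18.498062133789062)
30 (array([495.95593262, 351.06219482]), 153.66085815429688, 28.3730525970459, -18.498085021972656)
[[4.20939875e+02 3.63932441e+02 6.90594967e+01 4.31321561e-01]
 [4.28463081e+02 3.86317050e+02 7.13515364e+01 8.95315621e-02]
 [5.66486048e+02 3.11688401e+02 2.52079511e+01 2.39722212e+00]
 [5.78296256e+02 3.40172914e+02 2.02155953e+01 1.45382643e+00]]
[498.44053037 350.72739832 149.95170881] [-3.14157070e+00  3.34538018e-06  2.81594228e+00]
[305 114] [335 271]
```

View pics/w8.png

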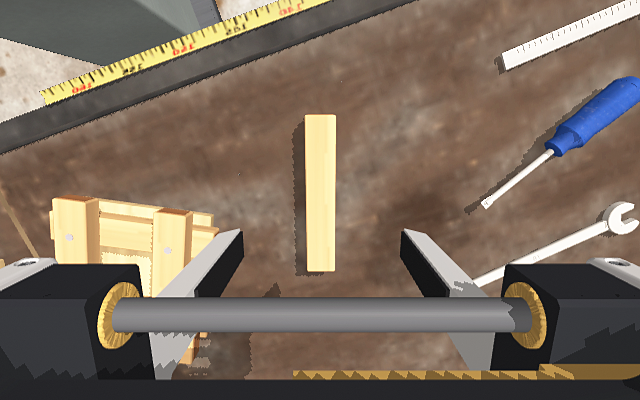

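The far-end triangulation is ill-conditioned (69–71 mm), since those points lie nearly along the baseline. The near ends give 20–25 mm, and the size and top view agree on z≈20. I'll descend and grip.

Request:
jog_arm([
  [-0.0003,-0.0002,-0.03,0,0,0,1],
  [-0.0003,-0.0002,-0.07,0,0,0,1],
  [-0.0003,-0.0002,-0.11,0,0,0,1],
  [-0.0003,-0.0002,-0.135,0,0,0,0.8],
  [-0.0003,-0.0002,-0.1455,0,0,0,0.6],
  [-0.0003,-0.0002,-0.1455,0,0,0,0.4],
  [-0.0003,-0.0002,-0.1455,0,0,0,0.2],
  [-0.0003,-0.0002,-0.1455,0,0,0,0.2],
  [-0.0003,-0.0002,-0.1455,0,0,0,0.2],
  [-0.0003,-0.0002,-0.1455,0,0,0,0.2],
])

```text
clock: 18.15
eef_pos: [498.3, 350.6, 4.8]
eef_rot: [3.141, 0.0, 2.816]
wrist_force: [-0.4, -0.7, 3.2]
finger_gap: 29.7
```

Request:
jog_arm([
  [0,0,0,0,0,0,0.2],
  [0,0,0,0,0,0,0.2],
  [0,0,0,0,0,0,0.2],
  [0,0,0,0,0,0,0.2],
  [0,0,0,0,0,0,0.2],
  [0,0,0.01,0,0,0,0.2],
  [0,0,0.04,0,0,0,0.2],
  [0,0,0.09,0,0,0,0.2],
  [0,0,0.15,0,0,0,0.2],
  [0,0,0.195,0,0,0,0.2],
])

```text
clock: 19.4
eef_pos: [498.2, 350.6, 202.6]
eef_rot: [3.14, 0.001, 2.816]
wrist_force: [0.0, -0.2, -0.7]
finger_gap: 29.6
```

Request:
jog_arm([
  [0,-0.01,0,0,0,-0.05,0.2],
  [-0.003,-0.03,0,0,0,-0.13,0.2],
  [-0.006,-0.05,0,0,0,-0.21,0.2],
  [-0.01,-0.07,0,0,0,-0.29,0.2],
  [-0.013,-0.095,0,0,0,-0.37,0.2],
  [-0.016,-0.12,0,0,0,-0.45,0.2],
  [-0.02,-0.145,0,0,0,-0.54,0.2],
  [-0.023,-0.17,0,0,0,-0.63,0.2],
  [-0.0249,-0.185,0,0,0,-0.72,0.2],
  [-0.0249,-0.1892,0,0,0,-0.8,0.2],
])

```text
clock: 20.65
eef_pos: [473.1, 160.5, 199.9]
eef_rot: [3.141, -0.0, 1.134]
wrist_force: [-0.0, 0.4, -0.8]
finger_gap: 29.8
```

Request:
jog_arm([
  [0,0,0,0,0,-0.0184,0.2],
  [0,0,-0.02,0,0,-0.0184,0.2],
  [0,0,-0.05,0,0,-0.0184,0.2],
  [0,0,-0.09,0,0,-0.0184,0.2],
  [0,0,-0.115,0,0,-0.0184,0.2],
  [0,0,-0.12,0,0,-0.0184,0.2],
  [0,0,-0.12,0,0,-0.0184,0.2],
  [0,0,-0.12,0,0,-0.0184,0.2],
  [0,0,-0.12,0,0,-0.0184,0.2],
  [0,0,-0.12,0,0,-0.0184,0.2],
])

```text
clock: 21.9
eef_pos: [473.4, 161.4, 79.9]
eef_rot: [3.141, -0.0, 1.102]
wrist_force: [-0.1, 0.1, -0.3]
finger_gap: 29.9
```

```bash
python3 - <<'E'
from h import *
c=shot("wrist","w9"); s=manip.read_state();print(s["eef_pos"],s["eef_rot"],s["joints"])
cv2.imwrite("pics/z9.png",cv2.resize(c["pixels"][60:300,180:580],None,fx=2,fy=2,interpolation=cv2.INTER_CUBIC))
E
```

```text
[473.3509322  161.34904374  79.71829313] [ 3.14128278e+00 -3.02826682e-04  1.10183093e+00] [2.55250878e-01 3.37117276e-01 1.79035622e+00 2.53505430e-05
 1.01368642e+00 7.24202920e-01]
```

View pics/z9.png

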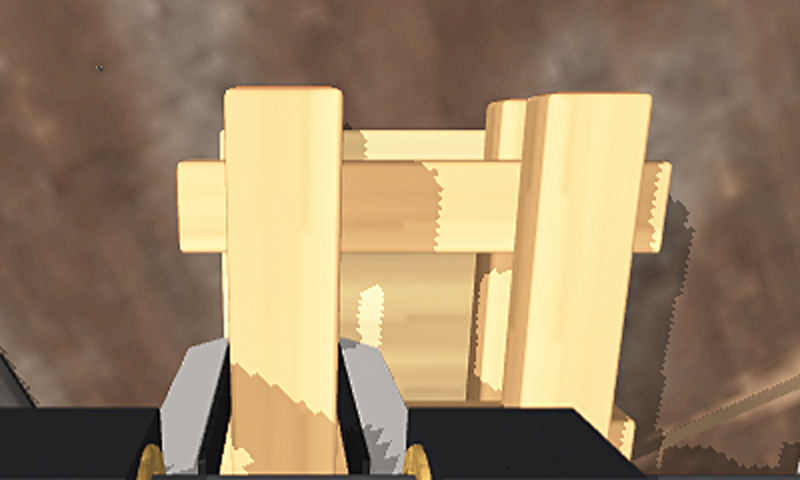

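```bash
python3 - <<'E'
from h import *
c=load("w9"); P0=np.array([513.4,141.0]); yaw=np.radians(63.1);t=np.array([np.cos(yaw),np.sin(yaw)]);n=np.array([-t[1],t[0]])
def f(l,u,z):
    q=onz(c,u,z)[:,:2]-P0; print(l,(q@t).round(1),(q@n).round(1))
f("held",[[292,104],[351.5,104],[350.5,235],[295,235]],95)
f("placed",[[454.5,107],[506,107.5],[494,235],[439,235]],72)
f("bottom far end, left corner",[[424,110.5]],32)
f("topslat ends",[[269,141],[270,186],[515.5,141.5],[510.5,186]],52)
E
```

```text
held [79.6 79.6 12.1 12.1] [59.7 30.6 29.6 59.5]
placed [79.5 79.3  4.   4. ] [-29.2 -58.1 -61.  -27.1]
bottom far end, left corner [79.6] [-24.7]
topslat ends [60.  31.  59.7 30.9] [ 78.6  79.1 -78.1 -78.9]
```

The held slat is at y +45 with its end at 79.6, the placed slat at y −44 with its end at 79.4, and the bottom-slat end at 79.6, so all agree within about 1 mm. I'll lower.

Request:
jog_arm([
  [0,0,-0.008,0,0,0,0.2],
  [0,0,-0.015,0,0,0,0.2],
  [0,0,-0.019,0,0,0,0.2],
  [0,0,-0.021,0,0,0,0.2],
  [0,0,-0.022,0,0,0,0.2],
  [0,0,-0.0225,0,0,0,0.2],
  [0,0,-0.023,0,0,0,0.2],
  [0,0,-0.0234,0,0,0,0.2],
  [0,0,-0.0234,0,0,0,0.2],
  [0,0,-0.0234,0,0,0,0.2],
])

```text
clock: 23.2
eef_pos: [473.3, 161.4, 56.7]
eef_rot: [3.141, -0.0, 1.102]
wrist_force: [-3.2, -1.0, 7.9]
finger_gap: 29.2
```

Contact at 7.9 N. I'll release and rise.

Request:
jog_arm([
  [0,0,0.0004,0,0,0,0.2],
  [0,0,0.0004,0,0,0,0.45],
  [0,0,0.0004,0,0,0,0.55],
  [0,0,0.0004,0,0,0,0.6],
  [0,0,0.0004,0,0,0,0.6],
  [0,0,0.01,0,0,0,0.6],
  [0,0,0.03,0,0,0,0.6],
  [0,0,0.07,0,0,0,0.6],
  [0,0,0.12,0,0,0,0.7],
  [-0.005,0,0.16,0,0,0,0.7],
])

```text
clock: 24.45
eef_pos: [468.3, 161.3, 218.7]
eef_rot: [3.14, -0.001, 1.102]
wrist_force: [0.2, -0.4, -0.1]
finger_gap: 65.8
```

Request:
jog_arm([
  [-0.01,-0.005,0.01,0,0,0,1],
  [-0.02,-0.01,0.02,0,0,0,1],
  [-0.03,-0.015,0.03,0,0,0,1],
  [-0.03,-0.02,0.03,0,0,0,1],
  [-0.03,-0.02,0.03,0,0,0,1],
  [-0.03,-0.02,0.03,0,0,0,1],
  [-0.03,-0.02,0.03,0,0,0,1],
  [-0.03,-0.02,0.03,0,0,0,1],
  [-0.03,-0.02,0.03,0,0,0,1],
  [-0.03,-0.02,0.03,0,0,0,1],
])

```text
clock: 25.7
eef_pos: [438.2, 141.3, 246.0]
eef_rot: [-3.142, 0.0, 1.102]
wrist_force: [0.1, -0.1, -0.5]
finger_gap: 94.0
```

```bash
python3 - <<'E'
from h import *
c=shot("wrist","w10"); c2=shot("scene","s10");shot("top","t10"); s=manip.read_state();print(s["eef_pos"],s["eef_rot"],s["clock"])
cv2.imwrite("pics/s10z.png",cv2.resize(c2["pixels"][150:300,190:390],None,fx=3.5,fy=3.5,interpolation=cv2.INTER_CUBIC))
E
```

```text
[438.25079193 141.33678923 246.05151925] [ 3.14157873e+00 -1.84659746e-05  1.10191477e+00] 25.85
```

View pics/w10.png

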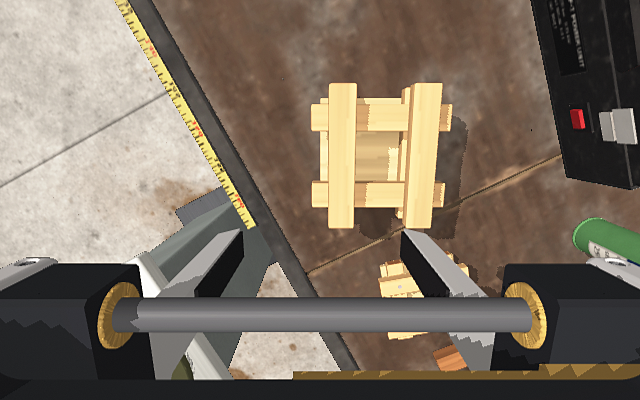

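View pics/s10z.png

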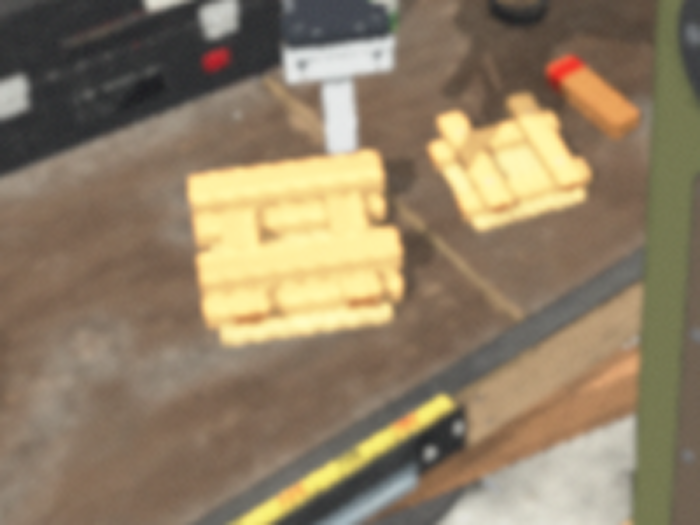

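Both slats lie flat across the top course at wrist px (330–357, 83–228) and (403–441, 83–230), and the red-band slat is unmoved. I'll do a numeric check.

```bash
python3 - <<'E'
from h import *
c=load("w10"); P0=np.array([513.4,141.0]); yaw=np.radians(63.1);t=np.array([np.cos(yaw),np.sin(yaw)]);n=np.array([-t[1],t[0]])
cv2.imwrite("pics/z10.png",cv2.resize(c["pixels"][70:245,295:465],None,fx=3.4,fy=3.4,interpolation=cv2.INTER_CUBIC))
def f(l,u,z):
    q=onz(c,u,z)[:,:2]-P0; print(l,(q@t).round(1),(q@n).round(1))
f("near",[[330,83],[357,83],[353,228],[328.5,228]],72)
f("far",[[414,83.5],[441.5,83.5],[431.5,229.5],[407,229.5]],72)
f("top",[[311,100],[311,131],[452,103],[449,131]],52)
E
```

```text
near [ 79.3  79.3 -79.2 -79.2] [58.7 30.6 31.  59.5]
far [ 78.8  78.8 -81.1 -81.1] [-28.9 -57.6 -60.2 -31.7]
top [63.9 30.2 60.7 30.2] [ 79.3  79.6 -78.3 -77.8]
```

View pics/z10.png

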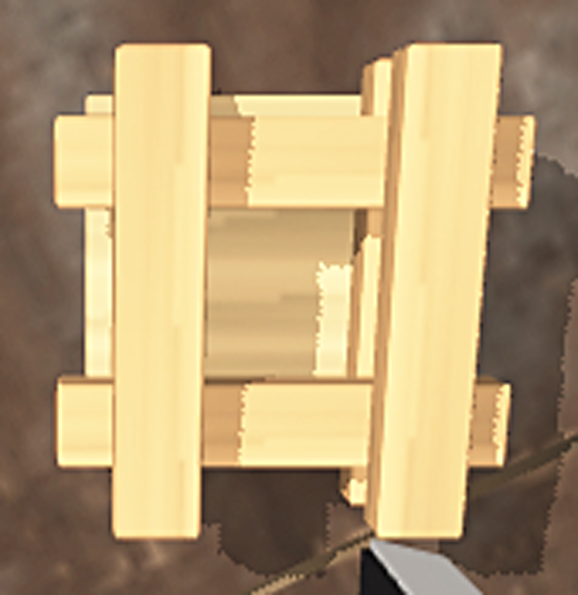

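The far slat may be turned by about 1°. I'll fit its right edge properly.

```bash
python3 - <<'E'
from h import *
P0=np.array([513.4,141.0]); yaw=np.radians(63.1);t=np.array([np.cos(yaw),np.sin(yaw)]);n=np.array([-t[1],t[0]])
def edge(fn,x0,x1,rows,sgn,win=5,z=72):
    c=load(fn); g=cv2.cvtColor(c["pixels"],cv2.COLOR_BGR2GRAY).astype(float); pts=[]
    for r in rows:
        xe=x0+(x1-x0)*(r-rows[0])/(rows[-1]-rows[0]); a=int(round(xe))-win
        d=np.diff(g[r,a:a+2*win+1])*sgn; d=np.clip(d,0,None)
        i=d.argmax()
        if d[i]<15: continue
        s=slice(max(i-1,0),i+2); pts.append([a+.5+(d[s]*np.arange(len(d))[s]).sum()/d[s].sum(),r])
    q=onz(c,np.array(pts),z)[:,:2]-P0; X,Y=q@t,q@n; p=np.polyfit(X,Y,1)
    for _ in range(3):
        e=abs(np.polyval(p,X)-Y)<0.8; p=np.polyfit(X[e],Y[e],1)
    print(fn,"deg %.2f y(0) %.2f n %d/%d"%(np.degrees(np.arctan(p[0])),p[1],e.sum(),len(X)))
R=list(range(88,225))
edge("w10",441,431.8,R,-1); edge("w10",329.8,328.6,R,1); edge("w10",357,353,R,-1)
edge("w9",505.5,494,list(range(112,235)),-1)
edge("w6",334.5,334,list(range(120,264)),-1)
E
```

```text
w10 deg 0.10 y(0) -58.32 n 137/137
w10 deg 0.07 y(0) 60.00 n 137/137
w10 deg 0.07 y(0) 31.43 n 137/137
w9 deg 0.31 y(0) -58.11 n 123/123
w6 deg 0.14 y(0) -58.86 n 144/144
```

Fitted edges put both slats within 0.3° of the crib axis and about 1.5 mm of their places. I'll hand the job in.

```bash
python3 -c "
from cell import manip
print(manip.sign_off())"
```

```text
the job is handed in; nothing more can be done
None
```

I laid both long pale slats flat across the top course of the larger crib, one above each bottom slat, and handed the job in at about 26 s. The short red-band slat and the small look-alike crib were not touched.

- **Alignment:** fitted edges in the last wrist views are within about 0.3° of the crib axis. The centre lines are at about y = +45.5 and −43.5 mm in the crib frame, so within about 1.5 mm.
- **Ends:** the slat ends read within about 1 mm of x = ±80, except the far slat's rear end, which read −81.1.
- **Forces:** the highest reading I got was about 8 N at the wrist, when setting down. The gripper was clear of everything at the end.
- **Checks that disagreed:**
  - A hand-picked corner reading had suggested the far slat was turned by about 1°. The edge fits did not bear that out (0.1–0.3°).
  - The height measurement at the far end of the second slat gave about 70 mm. I judged it ill-conditioned and discarded it, because the slat's size, its other end and the top view all pointed to about 20 mm.
  - The crib top measured about 51 mm against the stated 52. Contact came at the height expected for 52.

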